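# Clamp a globe lampshade in the transit bin

## Task

Pack the white globe lampshade upright in the long wooden transit bin: free the divider by turning its clamp knob anticlockwise, open the compartment, and lower the globe gently into it, between the divider and the grey-padded end wall that the divider starts close to. Then slide the divider back until it just meets the globe without squeezing hard, turn the knob clockwise until it is fully tight (bar in line with the bin), and let go. It is fragile, so do not drop, knock or tip it, and leave the other things on the bench where they are.

Things in the scene. Friction and masses are not known exactly. Their poses are not given: they have to be found in the camera images.
- bin: Open-topped plywood bin fixed to the bench, 114 (x) by 270 (y) by 84 mm high, walls and floor 6 mm (inside 102 mm wide, floor top at z = 6 mm). Origin: centre of its underside; y along its length. The compartment to use lies between the inside of its +y end wall (y = +129 mm) and the divider. Outside the -x wall a ledge 17 mm wide holds the clamp's steel runner bar, top at z = 85.5 mm.
- divider (a joint): Position in m of the sliding divider along the bin's -y direction, from -0.060 to +0.085. The compartment is 84 mm plus this value long: at 0 the divider's face is exactly one globe diameter (84 mm) from the inside of the +y end wall; larger is more open. It starts negative: too narrow for the globe. About 2 N moves it when the knob is loose; with the knob tight it is held fast (over 20 N).
- divider_face (a point): Centre of the divider's face towards the compartment, 46 mm above the bin's underside; axes as the bin's. The divider is an upright plywood panel, 96 mm wide and 8 mm thick, hung under an aluminium bridge (from x = -85 to 65 mm, from this face to 40 mm in -y, z = 86.5 to 96.5 mm) over both rims.
- knob (a joint): Angle in rad of the clamp knob about the vertical: 0 is fully tight, 1.2 is fully loose; it turns anticlockwise (seen from above) to loosen. It begins to bite below about 0.5.
- knob_grip (a point): Point on the knob's axis at the height to grip: 122 mm above the bin's underside, over its -x rim (x = -64 mm), 20 mm in -y from the divider's face; rides with the divider, axes turn with the knob. A black bar 62 mm long (its y), 16 mm thick (its x), from z = 106 to 134 mm, on a boss 32 mm across. Tight: bar lies along the bin. Held by it, the divider can be pushed or pulled.
- globe_shade: White glass globe lampshade 84 mm across and 104 mm tall overall, with a flat open foot 54 mm across and, on top, an upright brass cap 32 mm across and 30 mm tall (from 73.5 to 103.5 mm above the foot). Origin: centre of its foot; z up. About 0.25 kg. It stands upright.
- cone_shade: Bystander: white cone-shaped lampshade, 90 mm across the foot, 100 mm tall, the same brass cap. Origin: centre of its foot.
- tube_shade: Bystander: white straight cylindrical lampshade, 72 mm across, 102 mm tall, the same brass cap. Origin: centre of its foot.
- spray_can: Bystander: upright steel can, 56 mm across, 170 mm tall. Origin: centre of its underside.
- carton: Bystander: cardboard carton 70 by 110 by 60 mm high. Origin: centre of its underside.
- tape_roll: Bystander: roll of tape lying flat, 96 mm across, 25 mm high. Origin: centre of its underside.
- driver: Bystander: screwdriver lying on the bench, its length along its x axis. Origin near its middle, underneath.
- jar: Bystander: white plastic jar, 60 mm across, 100 mm tall. Origin: centre of its underside.
Things that resemble listed ones, but are neither listed nor needed, are in the scene too. Leave any blue look-alike of the globe_shade alone.

How it is judged:
On the way, in this order (a step that is already met when the one before it is completed fails the run):
1. the clamp knob has been turned loose (value of joint knob above 0.8 rad), for 0.1 s.
2. the globe stands upright on the bin's floor, between the divider and the +y end wall (x of globe_shade in the frame of bin between -0.02 and 0.02 m and y of globe_shade in the frame of bin between 0.035 and 0.1 m and z of globe_shade in the frame of bin below 0.014 m and angle between globe_shade's own z axis and vertical below 0.15 rad), for 0.2 s.
At the end, for the whole second after the job is handed in: The globe shade stands upright (within 0.15 rad) and still on the bin's floor between the divider and the +y end wall, the divider is within 8 mm of closing on its 84 mm diameter (joint divider below 0.008 m), and the knob is tight (joint knob below 0.2 rad) (all of step 2 and linear speed of globe_shade below 0.03 m/s and angular speed of globe_shade below 0.3 rad/s and value of joint divider below 0.008 m and value of joint knob below 0.2 rad); the robot touches nothing.
It fails at once if the globe is dropped or plunged into the bin: it moves faster than 0.5 m/s inside it (x of globe_shade in the frame of bin between -0.05 and 0.05 m and y of globe_shade in the frame of bin between -0.13 and 0.13 m and z of globe_shade in the frame of bin below 0.08 m and linear speed of globe_shade above 0.5 m/s).
It fails at once if the globe is knocked or squeezed against the bin or its divider with more than 35 N (contact force between globe_shade and bin above 35 N).
It fails at once if the globe is tipped more than 0.6 rad (angle between globe_shade's own z axis and vertical above 0.6 rad).
It fails at once if a bystander is moved by more than 40 mm (distance of any of cone_shade, tube_shade, spray_can, carton, tape_roll, driver, jar from where it was at the start of the episode above 0.04 m).
It also fails if it takes over 67 s, if anything falls off the work surface, if the arm or the gripper's body presses on something with over 40 N, if the wrist force passes 120 N, or if a joint passes its speed limit or range.

## Robot

A 6-joint arm with a two-finger parallel gripper is mounted at the origin on the work surface. World frame = base frame: x ahead of the robot, y to its left, z up, the work surface at z = 0. Lengths are in m, angles in rad, forces in N, time in s.
With the tool pointing down it reaches from about 0.375 to 0.975 m from the base axis. Payload 3.8 kg.
Tool frame: the origin (TCP) lies on the centre line of the jaws, within the pads' length; the fingertips stand 19 mm ahead of it and the grasp point (between the pads) is the TCP; z points along the fingers, y is the line along which they close (so a half turn about z gives the same grasp; the last joint's range is limited). The gripper opens to 85 mm and grips with 20 to 120 N. Pads are 22 mm wide; open, the fingers measure 114 mm over their backs; the gripper's body (76 mm by 85 mm) begins 54 mm behind the grasp point. The pads swing forward as they close: fully open they stand 13 mm farther back than shut.
Start: joints at [1.193, 0.264, 1.604, -0, 1.274, -0.037], TCP at [0.226, 0.636, 0.25] pointing down, gripper open.
Joint ranges: [-2.63, 2.63], [-0.94, 2.18], [0.31, 2.57], [-1.31, 4.45], [0, 2.66], [-2.55, 2.55]. Speed limits (rad/s): [2.57, 2.57, 3.14, 3.14, 3.14, 3.14].

## Interface

Orientations are given as a unit quaternion [x, y, z, w].
In Python, from rig import read_state, cams, order, find_in gives the robot as it stands.
- The arm moves only by the tool send_rows, never from a script. Its argument "increments" is a list of rows, each a list of 3 entries, a list of its own where there are three numbers: the opening, from 0 (shut) to 1 (fully open), then the shift along the tool's x, y, z in m, then the turn, a rotation vector about the tool's x, y, z in rad. In form: [[claw, [x, y, z], [rx, ry, rz]], ...]. A call has 1 to 20 rows; each row shifts and turns the commanded pose from where the row before left it, along the tool's axes as they then stand; what a row does not reach is not made up. A row lasts 1/10 s, in which the tool goes at most 50 mm and 8.59 degrees, less where a joint would pass 70% of its speed; a pose out of reach is approached as far as the arm can. A call is refused whole if a number of a shift passes 0.05 or a number of a turn 0.15, either way. A call with a gripper value outside its range is refused whole. The fingers move at their own pace and stop on an object; "grip_force" is the grip in N (left out, the last holds). Time passes only in rows, so rows that do not move let the fingers close. It gives the time, the measured TCP pose, the force, the opening and the grip force at its end, in the units of the state.
- read_state(): the state, without advancing time (a new reading comes with each control period).
- cams.camera(name): name is "scene" or "top" or "wrist"; returns (picture, depth): 420x560x3 uint8, blue, green, red; 420x560 float32, m along the optical axis (not along the pixel's ray), 0 where there is no reading.
- cams.camera_model(name): a dict with "fx", "fy", "cx", "cy" (pixels), "origin" and "orientation" of the camera in the world. Camera axes: x right, y down, z forward; pixel columns grow to the right and rows downward; lengths in m; the calibration is good to about 2 mm. A picture is of the moment at which its call begins: read the wrist's pose just before it. camera_model takes no time and is no camera call; for the wrist camera it gives the pose at the moment of the call.
- order.close_job(): hands the job in; it is judged then, once.
Trained networks look in the newest picture that a camera, given by its name, has taken for a name from the list of things; names that differ only in an ending like _2 or _b are one class to them, and where a whole thing is asked for, a point or a joint stands for the part that bears it (a point fixed in the world has none). Each returns a list of dicts, best first, with "confidence" (0 to 1); they miss things now and then, are a little off and sometimes report something else, mostly with a low value. They report only what shows in the picture. A call takes as long as a camera call. They do not tell look-alikes from the thing itself.
- find_in(name, camera): "centre" ([row, column] as shares, 0 to 1, of the picture: columns of its width, rows of its height, amid what is visible of it).
The state is a dict: "clock": time; "qpos": joint angles; "dq": joint speeds; "joint_efforts": joint torques, N m; "ee_pos": TCP position; "tcp_rot": TCP orientation; "wrist_force": force on the tool from outside, world axes, zero at the start; "moment": the same for the moment, N m; "finger_gap": finger opening in m; "grasp_force": force on a finger pad.
Only numpy, scipy, OpenCV 4.12 (cv2) and the standard library are available. Lean on these libraries where they do the work, as an engineer would, in place of code of your own. Each camera call takes 0.05 s, during which the arm holds its last target. There are 200 camera calls.

## Working session

There is one attempt and no reset: what is moved stays moved. The work goes in short steps, Python scripts to look and compute and a tool call to move; the robot and the scene stay as the last step left them, time stands still between calls to the robot, and variables do not carry over. Pictures are saved under pics/ and viewed, at most 10 in all, crops included, and the job is handed in when it is done.

Besides the shell and the picture viewer there is one more tool, called after ">>>" as name(argument=value, ...) on one line, values as JSON. send_rows: Moves the arm, as the interface text tells. Its arguments: {"type":"object","properties":{"increments":{"type":"array"},"grip_force":{"type":"number"}},"required":["increments"]}

```bash
mkdir -p pics; cat > h.py <<'E'
import numpy as np, cv2
from scipy.spatial.transform import Rotation as R
from rig import read_state, cams, order, find_in
def grab(name):
    m=cams.camera_model(name); im,d=cams.camera(name); return im,d,m
def cloud(d,m):
    v,u=np.indices(d.shape)
    P=np.stack([(u-m['cx'])/m['fx']*d,(v-m['cy'])/m['fy']*d,d],-1)
    return P@R.from_quat(m['orientation']).as_matrix().T+np.array(m['origin'])
E
python3 - <<'E'
from h import *
ims=[]
for n in ['top','scene']:
    im,d,m=grab(n); np.savez(n+'.npz',im=im,d=d,P=cloud(d,m)); cv2.imwrite(f'pics/{n}1.png',im)
    print(n,m)
    P=cloud(d,m)
    for o in ['globe_shade','bin','divider','knob']:
        for r in find_in(o,n)[:3]:
            a,b=r['centre']; i,j=min(int(a*420),419),min(int(b*560),559); print(o,round(r['confidence'],2),i,j,P[i,j].round(3))
print(read_state())
E
```

```text
top {'fx': 486.93939965304895, 'fy': 486.93939965304895, 'cx': 285.5678190948096, 'cy': 212.37672132276984, 'origin': array([ 0.42061797, -0.1120335 ,  1.18702074]), 'orientation': array([ 0.70850319, -0.70314766,  0.04951793, -0.03397897])}
globe_shade 0.91 243 411 [ 0.484 -0.422  0.083]
globe_shade 0.82 147 372 [ 0.707 -0.336  0.083]
globe_shade 0.81 184 324 [ 0.615 -0.222  0.103]
bin 0.6 210 162 [0.564 0.164 0.003]
divider 0.71 218 132 [0.534 0.207 0.099]
knob 0.66 240 129 [0.483 0.202 0.132]
knob 0.57 216 132 [0.539 0.207 0.1  ]
scene {'fx': 386.9411994142501, 'fy': 386.9411994142501, 'cx': 279.447459540858, 'cy': 216.54114763969798, 'origin': array([1.00100621, 0.02214077, 0.8085201 ]), 'orientation': array([ 0.53747916,  0.79692522, -0.22523923, -0.15903972])}
globe_shade 0.96 229 233 [ 0.64  -0.223  0.074]
globe_shade 0.95 249 168 [ 0.735 -0.331  0.07 ]
globe_shade 0.84 186 133 [ 0.618 -0.497  0.063]
bin 0.61 263 412 [0.534 0.171 0.006]
divider 0.75 250 444 [0.533 0.209 0.098]
knob 0.65 227 451 [0.499 0.204 0.135]
{'clock': 0.5, 'qpos': array([ 1.19306817e+00,  2.63923675e-01,  1.60404066e+00, -8.16021686e-06,
        1.27367111e+00, -3.68706239e-02]), 'dq': array([-0.00153484, -0.00169445, -0.00205525, -0.00079706,  0.00094721,
       -0.00026643]), 'joint_efforts': array([-3.34915039e-04, -5.14406955e+01, -3.67237365e+01, -1.87810510e-04,
        2.50590812e-03, -2.23063807e-06]), 'ee_pos': array([0.22562904, 0.63615656, 0.25024175]), 'tcp_rot': array([ 1.69603743e-01,  9.85512339e-01, -2.17401828e-05, -5.85757798e-07]), 'wrist_force': array([ 0.04804192, -0.23958688, -0.93536699]), 'moment': array([-0.04262839,  0.06842986,  0.02575855]), 'grasp_force': 0.0, 'finger_gap': 0.08553583904679928}
```

View pics/top1.png

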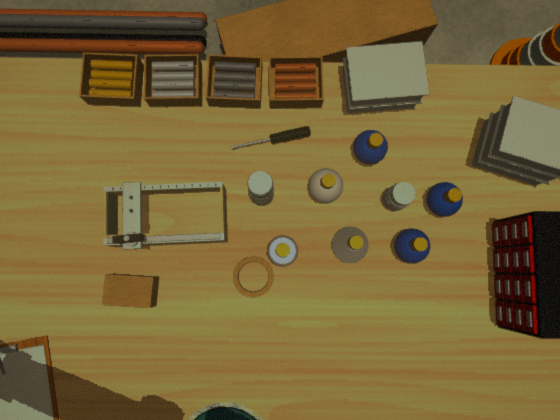

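View pics/scene1.png

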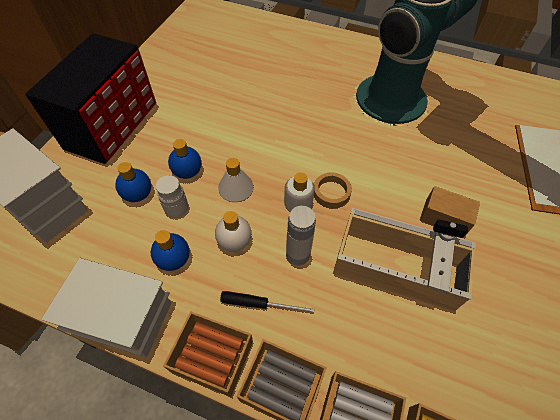

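White globe is at top pixel (184,324). The blue ones are at (147,370), (199,445) and (245,412). The bin is at rows 183–247, cols 105–225, with the divider bridge at col ~132 near the left (+y) end and the knob at (239,127). Its bar lies along the bin, so it is tight.

```bash
python3 - <<'E'
from h import *
for n in ['top','scene']:
    z=np.load(n+'.npz'); P=z['P']; X,Y,Z=P[...,0],P[...,1],P[...,2]
    box=(X>.38)&(X<.75)&(Y>.0)&(Y<.34)
    def st(nm,m):
        p=P[m]; 
        if len(p)<4: print(n,nm,len(p));return
        r=cv2.minAreaRect(p[:,:2].astype(np.float32)); print(n,nm,len(p),p.mean(0).round(4),'rect',np.round(r[0],4),np.round(r[1],4),round(r[2],2),'z',np.median(p[:,2]).round(4))
    st('rim',box&(X>.45)&(Z>.078)&(Z<.0905))
    st('bridge',box&(X>.45)&(Z>.0925)&(Z<.101))
    st('knob',box&(Z>.125)&(Z<.145))
    g=(np.hypot(X-.62,Y+.222)<.055)
    st('cap',g&(Z>.096)&(Z<.115)); 
    p=P[g&(Z>.015)&(Z<.07)]
    A=np.c_[2*p,np.ones(len(p))]; s=np.linalg.lstsq(A,(p**2).sum(1),rcond=None)[0]
    print('sphere',s[:3].round(4),np.sqrt(s[3]+s[:3]@s[:3]).round(4),len(p))
    st('bench',(np.hypot(X-.5,Y+.05)<.05)&(Z<.01))
E
```

```text
top rim 1760 [0.5384 0.1273 0.084 ] rect [0.5429 0.1413] [0.1451 0.2701] 2.94 z 0.084
top bridge 950 [0.5516 0.2099 0.0962] rect [0.5415 0.2097] [0.1499 0.0409] 3.38 z 0.0962
top knob 223 [0.4873 0.2062 0.1337] rect [0.4874 0.2074] [0.0163 0.0629] 6.05 z 0.1339
top cap 156 [ 0.6235 -0.2314  0.103 ] rect [ 0.6234 -0.2317] [0.0304 0.0303] 47.2 z 0.1032
sphere [ 0.6243 -0.2319  0.0335] 0.0411 713
top bench 1311 [ 5.002e-01 -4.970e-02 -2.000e-04] rect [ 0.5009 -0.0489] [0.0979 0.0976] 0.61 z -0.0002
scene rim 2095 [0.5462 0.1395 0.0838] rect [0.5541 0.1412] [0.141  0.2703] 2.9 z 0.0839
scene bridge 1084 [0.5631 0.21   0.096 ] rect [0.5562 0.2101] [0.13  0.041] 3.23 z 0.096
scene knob 264 [0.4946 0.2056 0.1326] rect [0.4928 0.2062] [0.0186 0.0606] 7.24 z 0.1335
scene cap 167 [ 0.6312 -0.2314  0.1026] rect [ 0.6298 -0.2319] [0.0309 0.0301] 80.18 z 0.1029
sphere [ 0.6294 -0.2324  0.0334] 0.0412 782
scene bench 912 [ 4.978e-01 -4.170e-02 -3.000e-04] rect [ 0.4956 -0.041 ] [0.0986 0.0786] 24.54 z -0.0004
```

>>> send_rows(increments=[[1, [0, 0, 0], [0, 0, 0.1475]], [1, [0, 0, 0], [0, 0, 0.1475]], [1, [0, 0, 0], [0, 0, 0.1475]], [1, [0, 0, 0], [0, 0, 0.1475]], [1, [0, 0, 0], [0, 0, 0.1475]], [1, [0, 0, 0], [0, 0, 0.1475]], [1, [0, 0, 0], [0, 0, 0.1475]], [1, [0, 0, 0], [0, 0, 0.1475]], [1, [-0.0368, 0.0202, 0], [0, 0, 0]], [1, [-0.0368, 0.0202, 0], [0, 0, 0]], [1, [-0.0368, 0.0202, 0], [0, 0, 0]], [1, [-0.0368, 0.0202, 0], [0, 0, 0]], [1, [-0.0368, 0.0202, 0], [0, 0, 0]], [1, [-0.0368, 0.0202, 0], [0, 0, 0]], [1, [-0.0368, 0.0202, 0], [0, 0, 0]], [1, [-0.0368, 0.0202, 0], [0, 0, 0]], [1, [-0.0368, 0.0202, 0], [0, 0, 0]], [1, [-0.0368, 0.0202, 0], [0, 0, 0]], [1, [-0.0368, 0.0202, 0], [0, 0, 0]], [1, [-0.0368, 0.0202, 0], [0, 0, 0]]])

```text
clock: 2.5
ee_pos: [0.4905, 0.2057, 0.2507]
tcp_rot: [0.689, 0.725, 0.0, 0.0]
wrist_force: [0.7, 0.4, -1.0]
finger_gap: 0.0853
grasp_force: 0.0
```

```bash
cat >> h.py <<'E'
def go(x,y,z,yaw):
    "yaw = angle of tool y; prints shift in tool axes after the turn, and turn rz"
    s=read_state(); M=R.from_quat(s['tcp_rot']).as_matrix(); c=np.arctan2(M[1,1],M[0,1])
    dy=(yaw-c+np.pi/2)%np.pi-np.pi/2
    a=c+dy; ty=np.array([np.cos(a),np.sin(a),0]); tx=np.array([np.sin(a)*-1,np.cos(a),0]); tz=np.array([0,0,-1.])
    d=np.array([x,y,z])-s['ee_pos']
    print('t',s['clock'],'pos',s['ee_pos'].round(4),'yaw',c.round(4),'tilt',M[2,2].round(5),'| shift',[round(float(d@v),4) for v in(tx,ty,tz)],'rz',round(-dy,4))
    return s
E
python3 - <<'E'
from h import *
for k in range(1):
    im,d,m=grab('wrist'); P=cloud(d,m); X,Y,Z=P[...,0],P[...,1],P[...,2]
    cv2.imwrite('pics/w1.png',im)
    K=(Z>.125)&(Z<.145)&(np.hypot(X-.49,Y-.206)<.06); p=P[K]
    r=cv2.minAreaRect(p[:,:2].astype(np.float32)); print(len(p),p.mean(0),r, np.median(p[:,2]))
    K=(Z>.0925)&(Z<.1)&(X>.45)&(Y>.05); p=P[K]
    r=cv2.minAreaRect(p[:,:2].astype(np.float32)); print(len(p),p.mean(0),r)
go(.49,.2065,.125,np.radians(2.9))
E
```

```text
2037 [0.4891034  0.20914998 0.13385344] ((0.48927605152130127, 0.20704425871372223), (0.015931451693177223, 0.061756592243909836), 5.958704948425293) 0.13401943042274955
7924 [0.5540433  0.21117751 0.09616769] ((0.5432199239730835, 0.20955677330493927), (0.15006843209266663, 0.04037446528673172), 2.9882712364196777)
t 2.55 pos [0.4936 0.2008 0.2507] yaw 0.0475 tilt -0.99998 | shift [0.0059, -0.0033, 0.1257] rz -0.0031
```

View pics/w1.png

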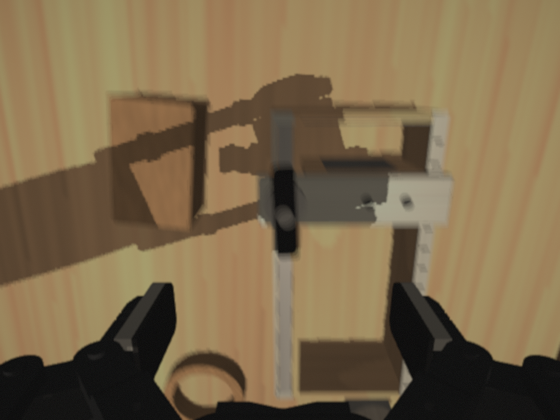

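The knob bar (pixel ~285,210) runs along the bin, over the runner. Both open fingers clear it on either side.

>>> send_rows(increments=[[1, [0.0063, -0.004, 0], [0, 0, -0.03]], [1, [0, 0, 0.04], [0, 0, 0]], [1, [0, 0, 0.04], [0, 0, 0]], [1, [0, 0, 0.02], [0, 0, 0]], [1, [0, 0, 0.015], [0, 0, 0]], [1, [0, 0, 0.01], [0, 0, 0]], [1, [0, 0, 0], [0, 0, 0]], [1, [0, 0, 0], [0, 0, 0]]], grip_force=40)

```text
clock: 3.35
ee_pos: [0.4861, 0.214, 0.1263]
tcp_rot: [0.678, 0.735, 0.001, 0.0]
wrist_force: [-0.1, -0.3, -0.1]
finger_gap: 0.0857
grasp_force: 0.0
```

>>> send_rows(increments=[[0, [0, 0, 0], [0, 0, 0]], [0, [0, 0, 0], [0, 0, 0]], [0, [0, 0, 0], [0, 0, 0]], [0, [0, 0, 0], [0, 0, 0]], [0, [0, 0, 0], [0, 0, 0]], [0, [0, 0, 0], [0, 0, 0]], [0, [0, 0, 0], [0, 0, 0]], [0, [0, 0, 0], [0, 0, 0]]])

```text
clock: 4.15
ee_pos: [0.4895, 0.2137, 0.1265]
tcp_rot: [0.678, 0.735, 0.003, 0.003]
wrist_force: [10.1, -0.3, -4.1]
finger_gap: 0.0155
grasp_force: 43.7
```

>>> send_rows(increments=[[0.5, [0, 0.0033, 0], [0, 0, 0]], [0.5, [0, 0, 0], [0, 0, 0]], [0.5, [-0.0067, 0, 0.003], [0, 0, 0]], [0.5, [0, 0, 0], [0, 0, 0]], [0, [0, 0, 0], [0, 0, 0]], [0, [0, 0, 0], [0, 0, 0]], [0, [0, 0, 0], [0, 0, 0]], [0, [0, 0, 0], [0, 0, 0]], [0, [0, 0, 0], [0, 0, 0]], [0, [0, 0, 0], [0, 0, 0]]], grip_force=50)

```text
clock: 5.15
ee_pos: [0.4904, 0.2066, 0.1226]
tcp_rot: [0.678, 0.735, 0.001, 0.001]
wrist_force: [4.9, -1.6, -1.8]
finger_gap: 0.028
grasp_force: 49.3
```

>>> send_rows(increments=[[0.6, [0, 0, 0], [0, 0, 0]], [0.6, [0, 0, -0.005], [0, 0, 0]], [0.6, [0, 0, 0], [0, 0, 0]], [0, [0, 0, 0], [0, 0, 0]], [0, [0, 0, 0], [0, 0, 0]], [0, [0, 0, 0], [0, 0, 0]], [0, [0, 0, 0], [0, 0, 0]], [0, [0, 0, 0], [0, 0, 0]], [0, [0, 0, 0], [0, 0, 0]]])

```text
clock: 6.05
ee_pos: [0.4903, 0.2071, 0.1276]
tcp_rot: [0.678, 0.735, 0.001, 0.001]
wrist_force: [5.5, 0.1, -0.6]
finger_gap: 0.0151
grasp_force: 52.9
```

>>> send_rows(increments=[[0, [0, 0, 0], [0, 0, -0.1]], [0, [0, 0, 0], [0, 0, -0.1]], [0, [0, 0, 0], [0, 0, -0.1]], [0, [0, 0, 0], [0, 0, -0.1]], [0, [0, 0, 0], [0, 0, -0.1]], [0, [0, 0, 0], [0, 0, -0.1]], [0, [0, 0, 0], [0, 0, -0.1]], [0, [0, 0, 0], [0, 0, -0.1]], [0, [0, 0, 0], [0, 0, -0.1]], [0, [0, 0, 0], [0, 0, -0.1]], [0, [0, 0, 0], [0, 0, -0.1]], [0, [0, 0, 0], [0, 0, 0]], [0, [0, 0, 0], [0, 0, 0]]])

```text
clock: 7.35
ee_pos: [0.4899, 0.2068, 0.1275]
tcp_rot: [0.195, 0.981, 0.0, 0.001]
wrist_force: [6.0, 0.3, -0.9]
finger_gap: 0.0152
grasp_force: 53.0
```

```bash
python3 - <<'E'
from h import *
s=go(.4903+.0051*.088/.1,.2071-.088,.1276,0.051+1.1); print(s['wrist_force'],s['moment'],s['finger_gap'])
E
```

```text
t 7.35 pos [0.4899 0.2068 0.1275] yaw 1.1779 tilt -1.0 | shift [-0.0402, -0.0781, -0.0001] rz 0.0269
[ 6.01265272  0.33715423 -0.90408175] [-0.30575883 -0.72228691  0.12734683] 0.015172812586055774
```

>>> send_rows(increments=[[0, [-0.0043, -0.009, 0], [0, 0, 0]], [0, [-0.0043, -0.009, 0], [0, 0, 0]], [0, [-0.0043, -0.009, 0], [0, 0, 0]], [0, [-0.0043, -0.009, 0], [0, 0, 0]], [0, [-0.0043, -0.009, 0], [0, 0, 0]], [0, [-0.0043, -0.009, 0], [0, 0, 0]], [0, [-0.0043, -0.009, 0], [0, 0, 0]], [0, [-0.0043, -0.009, 0], [0, 0, 0]], [0, [-0.0043, -0.009, 0], [0, 0, 0]], [0, [0, 0, 0], [0, 0, 0]], [0, [0, 0, 0], [0, 0, 0]]])

```text
clock: 8.45
ee_pos: [0.4946, 0.1168, 0.1275]
tcp_rot: [0.195, 0.981, -0.0, 0.0]
wrist_force: [5.1, -0.5, -0.3]
finger_gap: 0.0147
grasp_force: 53.0
```

>>> send_rows(increments=[[1, [0, 0, 0], [0, 0, 0]], [1, [0, 0, 0], [0, 0, 0]], [1, [0, 0, 0], [0, 0, 0]], [1, [0, 0, 0], [0, 0, 0]], [1, [0, 0, -0.04], [0, 0, 0]], [1, [0, 0, -0.05], [0, 0, 0]], [1, [0, 0, -0.05], [0, 0, 0]], [1, [0, 0, 0], [0, 0, 0]], [1, [0, 0, 0], [0, 0, 0]]])

```text
clock: 9.35
ee_pos: [0.4951, 0.1176, 0.2693]
tcp_rot: [0.194, 0.981, 0.001, 0.002]
wrist_force: [-0.0, 0.0, 0.4]
finger_gap: 0.0854
grasp_force: 0.0
```

```bash
python3 - <<'E'
from h import *
im,d,m=grab('wrist'); P=cloud(d,m); X,Y,Z=P[...,0],P[...,1],P[...,2]
cv2.imwrite('pics/w2.png',im)
def rc(n,K):
    p=P[K].astype(np.float32)
    if len(p)<10: print(n,'few');return
    r=cv2.minAreaRect(p[:,:2]); print(n,len(p),p.mean(0),r)
rc('knob',(Z>.125)&(Z<.145)&(np.hypot(X-.493,Y-.12)<.06))
rc('bridge',(Z>.0925)&(Z<.1)&(X>.42)&(X<.65)&(Y>.0)&(Y<.3))
rc('rim',(Z>.080)&(Z<.0875)&(X>.42)&(X<.65)&(Y>-.05)&(Y<.32))
s=go(.6265,-.232,.25,np.pi/2)
im,d,m=grab('top'); np.savez('top2.npz',im=im,d=d,P=cloud(d,m)); P=cloud(d,m); X,Y,Z=P[...,0],P[...,1],P[...,2]
rc('Tknob',(Z>.125)&(Z<.145)&(np.hypot(X-.493,Y-.12)<.06))
rc('Trim',(Z>.080)&(Z<.0875)&(X>.42)&(X<.65)&(Y>-.05)&(Y<.32))
rc('Tbridge',(Z>.0925)&(Z<.1)&(X>.42)&(X<.65)&(Y>.0)&(Y<.3))
E
```

```text
Traceback (most recent call last):
cv2.error: OpenCV(4.12.0) /io/opencv/modules/imgproc/src/convhull.cpp:143: error: (-215:Assertion failed) total >= 0 && (depth == CV_32F || depth == CV_32S) in function 'convexHull'
```

```bash
cat >> h.py <<'E'
def rc(P,n,K):
    p=P[K].astype(np.float32)
    if len(p)<10: print(n,'few');return
    r=cv2.minAreaRect(np.ascontiguousarray(p[:,:2])); print(n,len(p),p.mean(0).round(4),np.round(r[0],4),np.round(r[1],4),round(r[2],2))
E
python3 - <<'E'
from h import *
for c in ['wrist','top']:
    s=go(.6265,-.232,.25,np.pi/2)
    im,d,m=grab(c); P=cloud(d,m); X,Y,Z=P[...,0],P[...,1],P[...,2]
    if c=='wrist':cv2.imwrite('pics/w2.png',im)
    rc(P,c+'knob',(Z>.125)&(Z<.145)&(np.hypot(X-.493,Y-.12)<.06))
    rc(P,'bridge',(Z>.0925)&(Z<.1)&(X>.42)&(X<.65)&(Y>.0)&(Y<.3))
    rc(P,'rim',(Z>.080)&(Z<.0875)&(X>.42)&(X<.65)&(Y>-.05)&(Y<.32))
E
```

```text
t 9.4 pos [0.4939 0.1174 0.2672] yaw 1.1801 tilt -1.0 | shift [-0.1326, -0.3494, 0.0172] rz -0.3907
wristknob 1818 [0.4922 0.1177 0.1338] [0.4939 0.1169] [0.0158 0.0616] 68.0
bridge 5344 [0.5587 0.1218 0.0962] [0.5482 0.1196] [0.1505 0.0402] 3.04
rim 12425 [0.5313 0.1538 0.084 ] [0.5503 0.1408] [0.1353 0.2717] 2.99
t 9.45 pos [0.4932 0.1172 0.2658] yaw 1.1801 tilt -1.0 | shift [-0.1333, -0.3492, 0.0158] rz -0.3907
topknob 104 [0.499  0.113  0.1335] [0.4922 0.1177] [0.0164 0.0615] 66.88
bridge 762 [0.5664 0.1205 0.0962] [0.556  0.1206] [0.1284 0.0405] 2.99
rim 811 [0.552  0.0652 0.0841] [0.5482 0.1407] [0.1347 0.2683] 2.96
```

View pics/w2.png

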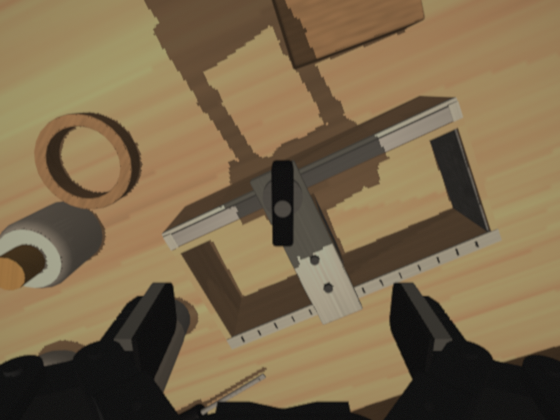

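The knob bar is at ~65° to the bin (loose), and the divider has moved to mid-bin with the +y compartment open. Now to the globe.

>>> send_rows(increments=[[1, [-0.0167, -0.0436, 0], [0, 0, 0]], [1, [-0.0167, -0.0436, 0], [0, 0, 0]], [1, [-0.0167, -0.0436, 0], [0, 0, 0]], [1, [-0.0167, -0.0436, 0], [0, 0, 0]], [1, [-0.0167, -0.0436, 0], [0, 0, 0]], [1, [-0.0167, -0.0436, 0], [0, 0, 0]], [1, [-0.0167, -0.0436, 0], [0, 0, 0]], [1, [-0.0167, -0.0436, 0], [0, 0, 0]], [1, [0, 0, 0], [0, 0, 0]], [1, [0, 0, 0], [0, 0, 0]], [1, [0, 0, 0], [0, 0, 0]], [1, [0, 0, 0], [0, 0, 0]]])

```text
clock: 10.7
ee_pos: [0.4847, -0.2546, 0.2665]
tcp_rot: [0.193, 0.981, 0.0, -0.001]
wrist_force: [0.5, 0.7, -0.5]
finger_gap: 0.0855
grasp_force: 0.0
```

```bash
python3 - <<'E'
from h import *
im,d,m=grab('wrist'); P=cloud(d,m); X,Y,Z=P[...,0],P[...,1],P[...,2]
g=np.hypot(X-.6265,Y+.232)<.05
rc(P,'cap',g&(Z>.096)&(Z<.115))
p=P[g&(Z>.015)&(Z<.07)]
A=np.c_[2*p,np.ones(len(p))]; s=np.linalg.lstsq(A,(p**2).sum(1),rcond=None)[0]; print(s[:3])
K=g&(Z>.096)&(Z<.115); print(im[g&(Z>.03)&(Z<.07)].mean(0))
q=P[K].mean(0); go(q[0],q[1],.099,1.18)
E
```

```text
cap 961 [ 0.6241 -0.2328  0.1027] [ 0.6258 -0.2328] [0.0312 0.0317] 51.3
[ 0.62644446 -0.23287711  0.033032  ]
[101.03239557 116.51662404 127.55271384]
t 10.75 pos [ 0.4849 -0.2546  0.2668] yaw 1.182 tilt -1.0 | shift [-0.1204, 0.0732, 0.1678] rz 0.002
```

>>> send_rows(increments=[[1, [-0.0305, 0.0184, 0], [0, 0, 0]], [1, [-0.0305, 0.0184, 0], [0, 0, 0]], [1, [-0.0305, 0.0184, 0], [0, 0, 0]], [1, [-0.0305, 0.0184, 0], [0, 0, 0]], [1, [0, 0, 0.03], [0, 0, 0]], [1, [0, 0, 0.03], [0, 0, 0]], [1, [0, 0, 0], [0, 0, 0]], [1, [0, 0, 0], [0, 0, 0]], [1, [0, 0, 0], [0, 0, 0]]])

```text
clock: 11.65
ee_pos: [0.6267, -0.2345, 0.2095]
tcp_rot: [0.194, 0.981, -0.0, 0.002]
wrist_force: [-0.4, -0.1, 1.1]
finger_gap: 0.0854
grasp_force: 0.0
```

```bash
python3 - <<'E'
from h import *
go(.6258,-.2328,.098,1.182)
E
```

```text
t 11.65 pos [ 0.6267 -0.2345  0.2095] yaw 1.1806 tilt -1.0 | shift [0.0015, 0.0012, 0.1115] rz -0.0014
```

>>> send_rows(increments=[[1, [0.001, 0.001, 0.03], [0, 0, 0]], [1, [0, 0, 0.03], [0, 0, 0]], [1, [0, 0, 0.025], [0, 0, 0]], [1, [0, 0, 0.014], [0, 0, 0]], [1, [0, 0, 0.009], [0, 0, 0]], [1, [0, 0, 0], [0, 0, 0]], [1, [0, 0, 0], [0, 0, 0]], [0.55, [0, 0, 0], [0, 0, 0]], [0.55, [0, 0, 0], [0, 0, 0]], [0.5, [0, 0, 0], [0, 0, 0]], [0.45, [0, 0, 0], [0, 0, 0]], [0.4, [0, 0, 0], [0, 0, 0]], [0.35, [0, 0, 0], [0, 0, 0]], [0.3, [0, 0, 0], [0, 0, 0]], [0.25, [0, 0, 0], [0, 0, 0]], [0.2, [0, 0, 0], [0, 0, 0]], [0.2, [0, 0, 0], [0, 0, 0]], [0.2, [0, 0, 0], [0, 0, 0]]], grip_force=30)

```text
clock: 13.45
ee_pos: [0.6254, -0.2331, 0.0995]
tcp_rot: [0.194, 0.981, 0.0, 0.0]
wrist_force: [0.5, 1.6, 2.3]
finger_gap: 0.0299
grasp_force: 29.7
```

>>> send_rows(increments=[[0.2, [0, 0, -0.005], [0, 0, 0]], [0.2, [0, 0, -0.015], [0, 0, 0]], [0.2, [0, 0, -0.025], [0, 0, 0]], [0.2, [0, 0, -0.03], [0, 0, 0]], [0.2, [0, 0, -0.03], [0, 0, 0]], [0.2, [0, 0, -0.03], [0, 0, 0]], [0.2, [0, 0, -0.03], [0, 0, 0]], [0.2, [0, 0, -0.03], [0, 0, 0]], [0.2, [0, 0, -0.015], [0, 0, 0]], [0.2, [0, 0, -0.01], [0, 0, 0]], [0.2, [0, 0, 0], [0, 0, 0]], [0.2, [0, 0, 0], [0, 0, 0]]])

```text
clock: 14.65
ee_pos: [0.6245, -0.233, 0.3177]
tcp_rot: [0.194, 0.981, 0.0, -0.001]
wrist_force: [-0.1, -0.3, -2.3]
finger_gap: 0.0299
grasp_force: 29.9
```

```bash
python3 - <<'E'
from h import *
s=go(.5527,.2240,.32,1.1806); print(s['wrist_force'],s['finger_gap'])
E
```

```text
t 14.65 pos [ 0.6245 -0.233   0.3177] yaw 1.1799 tilt -1.0 | shift [0.2403, 0.3954, -0.0023] rz -0.0007
[-0.12175907 -0.33546887 -2.34241458] 0.029944324648863676
```

>>> send_rows(increments=[[0.2, [0.0048, 0.0079, 0], [0, 0, 0]], [0.2, [0.0072, 0.0119, 0], [0, 0, 0]], [0.2, [0.012, 0.0198, 0], [0, 0, 0]], [0.2, [0.0144, 0.0237, 0], [0, 0, 0]], [0.2, [0.0156, 0.0257, 0], [0, 0, 0]], [0.2, [0.0156, 0.0257, 0], [0, 0, 0]], [0.2, [0.0156, 0.0257, 0], [0, 0, 0]], [0.2, [0.0156, 0.0257, 0], [0, 0, 0]], [0.2, [0.0156, 0.0257, 0], [0, 0, 0]], [0.2, [0.0156, 0.0257, 0], [0, 0, 0]], [0.2, [0.0156, 0.0257, 0], [0, 0, 0]], [0.2, [0.0156, 0.0257, 0], [0, 0, 0]], [0.2, [0.0156, 0.0257, 0], [0, 0, 0]], [0.2, [0.0156, 0.0257, 0], [0, 0, 0]], [0.2, [0.0144, 0.0237, 0], [0, 0, 0]], [0.2, [0.012, 0.0198, 0], [0, 0, 0]], [0.2, [0.0096, 0.0158, 0], [0, 0, 0]], [0.2, [0.0072, 0.0119, 0], [0, 0, 0]], [0.2, [0.0024, 0.004, 0], [0, 0, 0]]])

```text
clock: 16.55
ee_pos: [0.5528, 0.2256, 0.3186]
tcp_rot: [0.193, 0.981, -0.0, -0.001]
wrist_force: [0.7, 0.1, -2.2]
finger_gap: 0.0299
grasp_force: 30.0
```

>>> send_rows(increments=[[0.2, [0, 0, 0], [0, 0, 0]], [0.2, [0, 0, 0.02], [0, 0, 0]], [0.2, [0, 0, 0.03], [0, 0, 0]], [0.2, [0, 0, 0.02], [0, 0, 0]], [0.2, [0, 0, 0.01], [0, 0, 0]], [0.2, [0, 0, 0], [0, 0, 0]], [0.2, [0, 0, 0], [0, 0, 0]], [0.2, [0, 0, 0], [0, 0, 0]]])

```text
clock: 17.35
ee_pos: [0.555, 0.224, 0.2412]
tcp_rot: [0.194, 0.981, 0.001, 0.001]
wrist_force: [0.7, 0.3, -2.4]
finger_gap: 0.0298
grasp_force: 30.0
```

```bash
python3 - <<'E'
from h import *
s=go(.5527,.2240,.106,1.1806); print(s['wrist_force'],s['finger_gap'])
for c in ['scene','top']:
    im,d,m=grab(c); P=cloud(d,m); X,Y,Z=P[...,0],P[...,1],P[...,2]
    if c=='scene': cv2.imwrite('pics/s2.png',im[150:330,330:510].repeat(3,0).repeat(3,1))
    p=P[(np.hypot(X-.5527,Y-.224)<.06)&(Z>.145)&(Z<.205)]
    if len(p)>60:
        A=np.c_[2*p,np.ones(len(p))]; q=np.linalg.lstsq(A,(p**2).sum(1),rcond=None)[0]; print(c,len(p),q[:3].round(4),np.sqrt(q[3]+q[:3]@q[:3]))
    rc(P,c+'rim',(Z>.080)&(Z<.0875)&(X>.42)&(X<.65)&(Y>-.05)&(Y<.32))
E
```

```text
t 17.35 pos [0.555  0.224  0.2412] yaw 1.1797 tilt -1.0 | shift [0.0022, -0.0009, 0.1352] rz -0.0009
[ 0.70416167  0.25939621 -2.39168647] 0.029806025065533547
scene 1071 [0.5585 0.2239 0.1746] 0.04135269319471094
scenerim 1581 [0.5575 0.1285 0.0839] [0.554  0.1412] [0.1398 0.2702] 3.19
top 654 [0.5543 0.2249 0.1749] 0.041285960467005965
toprim 1426 [0.5311 0.1296 0.0841] [0.5482 0.1414] [0.1347 0.2697] 3.0
```

View pics/s2.png

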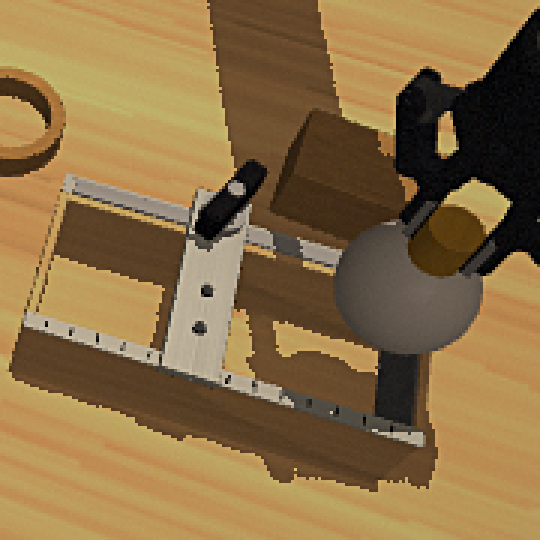

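The globe hangs upright over the open compartment, with the divider well clear. Lowering it now.

>>> send_rows(increments=[[0.2, [0.0022, -0.0009, 0.01], [0, 0, 0]], [0.2, [0, 0, 0.015], [0, 0, 0]], [0.2, [0, 0, 0.02], [0, 0, 0]], [0.2, [0, 0, 0.02], [0, 0, 0]], [0.2, [0, 0, 0.015], [0, 0, 0]], [0.2, [0, 0, 0.015], [0, 0, 0]], [0.2, [0, 0, 0.01], [0, 0, 0]], [0.2, [0, 0, 0.01], [0, 0, 0]], [0.2, [0, 0, 0.005], [0, 0, 0]], [0.2, [0, 0, 0], [0, 0, 0]], [0.2, [0, 0, 0], [0, 0, 0]], [0.2, [0, 0, 0], [0, 0, 0]]])

```text
clock: 18.65
ee_pos: [0.5522, 0.2241, 0.1202]
tcp_rot: [0.194, 0.981, 0.0, 0.001]
wrist_force: [-1.1, -0.5, -1.8]
finger_gap: 0.0299
grasp_force: 30.1
```

>>> send_rows(increments=[[0.2, [0, 0, 0.005], [0, 0, 0]], [0.2, [0, 0, 0.004], [0, 0, 0]], [0.2, [0, 0, 0.003], [0, 0, 0]], [0.2, [0, 0, 0.001], [0, 0, 0]], [0.2, [0, 0, 0.001], [0, 0, 0]], [0.2, [0, 0, 0], [0, 0, 0]], [0.2, [0, 0, 0], [0, 0, 0]], [0.2, [0, 0, 0], [0, 0, 0]]])

```text
clock: 19.45
ee_pos: [0.5516, 0.2239, 0.1055]
tcp_rot: [0.194, 0.981, -0.0, 0.0]
wrist_force: [-0.9, -0.6, 1.4]
finger_gap: 0.0302
grasp_force: 30.2
```

>>> send_rows(increments=[[0.4, [0, 0, 0], [0, 0, 0]], [0.45, [0, 0, 0], [0, 0, 0]], [0.5, [0, 0, 0], [0, 0, 0]], [0.6, [0, 0, 0], [0, 0, 0]], [0.6, [0, 0, 0], [0, 0, 0]], [0.6, [0, 0, 0], [0, 0, 0]], [0.6, [0, 0, -0.01], [0, 0, 0]], [0.6, [0, 0, -0.02], [0, 0, 0]], [0.6, [0, 0, -0.03], [0, 0, 0]], [0.6, [0, 0, -0.05], [0, 0, 0]], [1, [0, 0, -0.05], [0, 0, 0]], [1, [0, 0, 0], [0, 0, 0]], [1, [0, 0, 0], [0, 0, 0]], [1, [0, 0, 0], [0, 0, 0]]])

```text
clock: 20.85
ee_pos: [0.5509, 0.2237, 0.2647]
tcp_rot: [0.194, 0.981, -0.0, -0.001]
wrist_force: [-0.5, -0.9, -0.5]
finger_gap: 0.0854
grasp_force: 0.0
```

```bash
python3 - <<'E'
from h import *
s=go(.4942,.1168,.1276,1.18)
im,d,m=grab('wrist'); P=cloud(d,m); X,Y,Z=P[...,0],P[...,1],P[...,2]
g=np.hypot(X-.553,Y-.224)<.05
rc(P,'cap',g&(Z>.103)&(Z<.12)); rc(P,'knob',(Z>.125)&(Z<.145)&(np.hypot(X-.493,Y-.12)<.06))
rc(P,'rim',(Z>.080)&(Z<.0875)&(X>.42)&(X<.65)&(Y>-.05)&(Y<.32))
K=g&(Z>.103)&(Z<.12); print(np.median(P[K][:,2]))
p=P[g&(Z>.025)&(Z<.075)&(np.hypot(X-.553,Y-.224)<.044)]
A=np.c_[2*p,np.ones(len(p))]; q=np.linalg.lstsq(A,(p**2).sum(1),rcond=None)[0]; print(len(p),q[:3].round(4),np.sqrt(q[3]+q[:3]@q[:3]))
E
```

```text
t 20.85 pos [0.5509 0.2237 0.2647] yaw 1.18 tilt -1.0 | shift [0.0118, -0.1204, 0.1371] rz -0.0
cap 1278 [0.5519 0.2243 0.109 ] [0.5523 0.2239] [0.0313 0.0314] 68.75
knob 2221 [0.4932 0.1196 0.1331] [0.4944 0.1175] [0.0164 0.0621] 67.94
rim 11241 [0.5278 0.162  0.0841] [0.5476 0.1401] [0.1406 0.2713] 3.03
0.10909921999179295
3999 [0.5528 0.224  0.0391] 0.04142807485493329
```

The globe stands upright in the bin (cap top at 109 mm, as expected). Next, regrip the knob.

>>> send_rows(increments=[[1, [0.004, -0.0401, 0], [0, 0, 0]], [1, [0.004, -0.0401, 0], [0, 0, 0]], [1, [0.004, -0.0401, 0], [0, 0, 0]], [1, [0, 0, 0.02], [0, 0, 0]], [1, [0, 0, 0.03], [0, 0, 0]], [1, [0, 0, 0], [0, 0, 0]], [1, [0, 0, 0], [0, 0, 0]], [1, [0, 0, 0], [0, 0, 0]]])

```text
clock: 21.7
ee_pos: [0.4951, 0.1175, 0.2159]
tcp_rot: [0.194, 0.981, 0.0, 0.0]
wrist_force: [-1.4, -0.2, 1.2]
finger_gap: 0.0852
grasp_force: 0.0
```

```bash
python3 - <<'E'
from h import *
go(.4942,.1168,.1276,1.18)
E
```

```text
t 21.7 pos [0.4951 0.1175 0.2159] yaw 1.1804 tilt -1.0 | shift [0.0006, -0.001, 0.0883] rz 0.0004
```

>>> send_rows(increments=[[1, [0.0006, -0.001, 0.03], [0, 0, 0]], [1, [0, 0, 0.03], [0, 0, 0]], [1, [0, 0, 0.02], [0, 0, 0]], [1, [0, 0, 0.007], [0, 0, 0]], [1, [0, 0, 0], [0, 0, 0]], [1, [0, 0, 0], [0, 0, 0]], [0, [0, 0, 0], [0, 0, 0]], [0, [0, 0, 0], [0, 0, 0]], [0, [0, 0, 0], [0, 0, 0]], [0, [0, 0, 0], [0, 0, 0]], [0, [0, 0, 0], [0, 0, 0]], [0, [0, 0, 0], [0, 0, 0]], [0, [0, 0, 0], [0, 0, 0]]], grip_force=50)

```text
clock: 23.0
ee_pos: [0.494, 0.1166, 0.1287]
tcp_rot: [0.194, 0.981, 0.0, 0.0]
wrist_force: [-0.7, 0.9, 3.7]
finger_gap: 0.0154
grasp_force: 50.3
```

```bash
python3 - <<'E'
from h import *
s=read_state(); k=s['ee_pos']; C=np.array([.557,.1411]); a=.0518
ux=np.array([np.cos(a),np.sin(a)]); uy=np.array([-np.sin(a),np.cos(a)])
print('knob bin',(k[:2]-C)@ux,(k[:2]-C)@uy,'divider',45-1000*((k[:2]-C)@uy+.020), s['moment'])
D=uy*.04+k[:2]; go(D[0],D[1],k[2],1.18)
E
```

```text
knob bin -0.06414958893101276 -0.0212098497725379 divider 46.2098497725379 [0.01080368 0.11050527 0.05396806]
t 23.0 pos [0.494  0.1166 0.1287] yaw 1.1802 tilt -1.0 | shift [0.0171, 0.0361, 0.0] rz 0.0002
```

>>> send_rows(increments=[[0, [0.0016, 0.0034, 0], [0, 0, 0]], [0, [0.0016, 0.0034, 0], [0, 0, 0]], [0, [0.0016, 0.0034, 0], [0, 0, 0]], [0, [0.0016, 0.0034, 0], [0, 0, 0]], [0, [0.0016, 0.0034, 0], [0, 0, 0]], [0, [0.0016, 0.0034, 0], [0, 0, 0]], [0, [0.0016, 0.0034, 0], [0, 0, 0]], [0, [0.0016, 0.0034, 0], [0, 0, 0]], [0, [0.0016, 0.0034, 0], [0, 0, 0]], [0, [0.0011, 0.0024, 0], [0, 0, 0]], [0, [0, 0, 0], [0, 0, 0]], [0, [0, 0, 0], [0, 0, 0]]])

```text
clock: 24.2
ee_pos: [0.4921, 0.1538, 0.1287]
tcp_rot: [0.194, 0.981, 0.0, 0.0]
wrist_force: [-1.0, 0.3, 4.3]
finger_gap: 0.0151
grasp_force: 50.6
```

>>> send_rows(increments=[[0, [0.0004, 0.0009, 0], [0, 0, 0]], [0, [0, 0, 0], [0, 0, 0]], [0, [0.0004, 0.0009, 0], [0, 0, 0]], [0, [0, 0, 0], [0, 0, 0]], [0, [0.0004, 0.0009, 0], [0, 0, 0]], [0, [0, 0, 0], [0, 0, 0]], [0, [0, 0, 0], [0, 0, 0]]])

```text
clock: 24.9
ee_pos: [0.492, 0.1564, 0.1287]
tcp_rot: [0.194, 0.981, 0.0, 0.0]
wrist_force: [-1.1, -1.5, 6.1]
finger_gap: 0.015
grasp_force: 50.7
```

>>> send_rows(increments=[[0, [0.0004, 0.0009, 0], [0, 0, 0]], [0, [0, 0, 0], [0, 0, 0]], [0, [0.0004, 0.0009, 0], [0, 0, 0]], [0, [0, 0, 0], [0, 0, 0]], [0, [0, 0, 0], [0, 0, 0]]])

```text
clock: 25.4
ee_pos: [0.4919, 0.1583, 0.1287]
tcp_rot: [0.194, 0.981, 0.0, 0.0]
wrist_force: [-0.6, -1.4, 5.4]
finger_gap: 0.015
grasp_force: 50.8
```

>>> send_rows(increments=[[0, [0.0004, 0.0009, 0], [0, 0, 0]], [0, [0, 0, 0], [0, 0, 0]], [0, [0, 0, 0], [0, 0, 0]]])

```text
clock: 25.7
ee_pos: [0.4918, 0.1593, 0.1287]
tcp_rot: [0.194, 0.981, 0.0, 0.0]
wrist_force: [-1.3, -1.5, 5.0]
finger_gap: 0.0152
grasp_force: 50.8
```

>>> send_rows(increments=[[0, [0.0004, 0.0009, 0], [0, 0, 0]], [0, [0, 0, 0], [0, 0, 0]], [0, [0, 0, 0], [0, 0, 0]]])

```text
clock: 26.0
ee_pos: [0.4918, 0.16, 0.1287]
tcp_rot: [0.194, 0.981, -0.0, 0.0]
wrist_force: [-2.2, -2.4, 6.5]
finger_gap: 0.0155
grasp_force: 50.8
```

>>> send_rows(increments=[[0, [0.0004, 0.0009, 0], [0, 0, 0]], [0, [0, 0, 0], [0, 0, 0]], [0, [0, 0, 0], [0, 0, 0]]])

```text
clock: 26.3
ee_pos: [0.4917, 0.1609, 0.1287]
tcp_rot: [0.194, 0.981, -0.0, 0.0]
wrist_force: [-1.1, -1.8, 6.7]
finger_gap: 0.0153
grasp_force: 50.8
```

>>> send_rows(increments=[[0, [0.0004, 0.0009, 0], [0, 0, 0]], [0, [0, 0, 0], [0, 0, 0]], [0, [0, 0, 0], [0, 0, 0]]])

```text
clock: 26.6
ee_pos: [0.4917, 0.1619, 0.1287]
tcp_rot: [0.194, 0.981, -0.0, 0.0]
wrist_force: [-1.6, -2.5, 6.0]
finger_gap: 0.0155
grasp_force: 50.8
```

>>> send_rows(increments=[[0, [0, 0, 0], [0, 0, 0.1]], [0, [0, 0, 0], [0, 0, 0.1]], [0, [0, 0, 0], [0, 0, 0.1]], [0, [0, 0, 0], [0, 0, 0.1]], [0, [0, 0, 0], [0, 0, 0.1]], [0, [0, 0, 0], [0, 0, 0.1]], [0, [0, 0, 0], [0, 0, 0.1]], [0, [0, 0, 0], [0, 0, 0.1]], [0, [0, 0, 0], [0, 0, 0.1]], [0, [0, 0, 0], [0, 0, 0.1]], [0, [0, 0, 0], [0, 0, 0.1]], [0, [0, 0, 0], [0, 0, 0.03]], [0, [0, 0, 0], [0, 0, 0]], [0, [0, 0, 0], [0, 0, 0]]])

```text
clock: 28.0
ee_pos: [0.4927, 0.1626, 0.1288]
tcp_rot: [0.689, 0.725, 0.001, 0.0]
wrist_force: [2.8, 1.1, 3.0]
finger_gap: 0.0149
grasp_force: 50.3
```

```bash
python3 - <<'E'
from h import *
s=go(.4917,.1619,.1287,.0518); print(s['moment'],s['wrist_force'])
E
```

```text
t 28.0 pos [0.4927 0.1626 0.1288] yaw 0.0505 tilt -1.0 | shift [-0.0007, -0.001, 0.0001] rz -0.0013
[ 0.20333883 -0.42276044 -0.11323214] [2.80368139 1.10400003 3.03616509]
```

>>> send_rows(increments=[[0, [0, 0, 0], [0, 0, 0.03]], [0, [0, 0, 0], [0, 0, 0]], [1, [0, 0, 0], [0, 0, 0]], [1, [0, 0, 0], [0, 0, 0]], [1, [0, 0, 0], [0, 0, 0]], [1, [0, 0, 0], [0, 0, 0]], [1, [0, 0, 0], [0, 0, 0]], [1, [0, 0, -0.02], [0, 0, 0]], [1, [0, 0, -0.04], [0, 0, 0]], [1, [0, 0, -0.05], [0, 0, 0]], [1, [0, 0, -0.04], [0, 0, 0]], [1, [0, 0, 0], [0, 0, 0]], [1, [0, 0, 0], [0, 0, 0]], [1, [0, 0, 0], [0, 0, 0]]])

```text
clock: 29.4
ee_pos: [0.4907, 0.1615, 0.2768]
tcp_rot: [0.7, 0.714, -0.001, -0.001]
wrist_force: [-0.5, 0.3, -0.4]
finger_gap: 0.0855
grasp_force: 0.0
```

```bash
python3 - <<'E'
from h import *
im,d,m=grab('wrist'); P=cloud(d,m); X,Y,Z=P[...,0],P[...,1],P[...,2]; cv2.imwrite('pics/w3.png',im)
g=np.hypot(X-.553,Y-.226)<.05
rc(P,'cap',g&(Z>.1)&(Z<.12)); rc(P,'knob',(Z>.125)&(Z<.145)&(np.hypot(X-.493,Y-.163)<.05))
rc(P,'bridge',(Z>.0925)&(Z<.099)&(X>.42)&(X<.65)&(Y>.1)&(Y<.19))
rc(P,'rim',(Z>.080)&(Z<.0875)&(X>.42)&(X<.65)&(Y>-.05)&(Y<.32))
p=P[(Z>.025)&(Z<.075)&(np.hypot(X-.552,Y-.226)<.044)&(Y>.19)]
A=np.c_[2*p,np.ones(len(p))]; q=np.linalg.lstsq(A,(p**2).sum(1),rcond=None)[0]; print(len(p),q[:3].round(4),np.sqrt(q[3]+q[:3]@q[:3]))
E
```

```text
cap 1468 [0.5514 0.2266 0.109 ] [0.5517 0.2263] [0.0311 0.0312] 10.42
knob 1701 [0.4915 0.1637 0.1338] [0.4916 0.1619] [0.016  0.0614] 2.96
bridge 6729 [0.5563 0.1658 0.0962] [0.5455 0.1641] [0.1499 0.0406] 3.14
rim 10229 [0.5378 0.1704 0.0841] [0.5503 0.1401] [0.135  0.2715] 3.01
4553 [0.5521 0.2266 0.0391] 0.041505510449336126
```

View pics/w3.png

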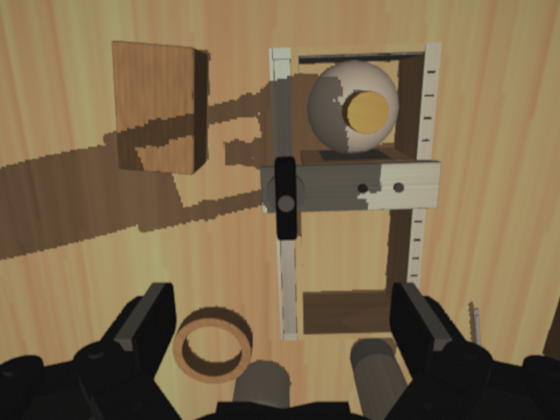

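The knob bar is in line with the bin (2.96° against the bin's 3.0°). The globe stands upright, touching the divider, with an estimated gap of 1–2 mm to the end wall, and the gripper is clear.

```bash
python3 -c "
from rig import order; print(order.close_job())"
```

```text
the job is handed in; nothing more can be done
None
```

The globe is packed upright in the bin, with the divider closed against it (about 1–2 mm of slack by my estimate), the knob fully tight and the arm clear; I handed the job in at about 29.5 s, and no verdict came back.

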